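# Put the chime bars back in their own slots in the drawer

### The job

Two chime bars, the long one and the short one, have been left out on the bench: open the drawer of the low chest, lay each of them flat in its own slot (the slot whose length and marked line match the bar; the middle bar is already home) and push the drawer fully shut. Set the bars down, do not drop them. Leave the middle bar and the slot trays in the drawer, and do not disturb the doll's helmet, toy excavator and pot.

Things in the scene. Friction and masses are not known exactly. Their poses are not given: they have to be found in the camera images.
- chest: Low wooden chest fixed to the bench, 240 mm deep (its x), 276 mm wide (its y), 84 mm tall, with one drawer across its front. Origin: bottom of its front edge, at the middle; its front looks along its own -x (towards the robot), z up. The underside of its top is 72 mm up; a seated bar (top 62 mm up) passes below. It stands in different places, turned by up to 0.1 rad.
- drawer (a joint): Drawer travel in m: 0 shut, 0.19 fully open; slides along the chest's -x, friction about 1.5 N, stays where left. Front 262 mm wide, 14 to 70 mm above the bench, side walls to 38 mm, floor at 18 mm. Trays side by side across it; their centres are 90.5 mm behind (+x of) the chest's origin when shut. Opened 0.17 or more, the slots are clear.
- drawer_handle (a point): Middle of the drawer's steel bow handle: a round bar 12 mm thick and 110 mm long, parallel to the drawer's front (chest y), its axis 45 mm in front of the face and 54 mm above the bench (30 mm below the chest's top). It can be pinched from above with one finger behind the bar. Moves with the drawer.
- bar_long: Chime bar (toy xylophone bar on its own wooden resonator block), plain pale wood, a straight-sided block 150 mm long (its x), 34 mm wide (its y), 38 mm tall, about 165 g (may differ by 30 %). Origin: centre of its underside; z up. Either way round is equally good. Starts lying on the bench at the left or right side.
- bar_short: Chime bar (toy xylophone bar on its own wooden resonator block), plain pale wood, a straight-sided block 90 mm long (its x), 34 mm wide (its y), 38 mm tall, about 99 g (may differ by 30 %). Origin: centre of its underside; z up. Either way round is equally good. Starts lying on the bench on the other side.
- bar_middle: Chime bar (toy xylophone bar on its own wooden resonator block), plain pale wood, a straight-sided block 120 mm long (its x), 34 mm wide (its y), 38 mm tall, about 132 g (may differ by 30 %). Origin: centre of its underside; z up. Either way round is equally good. Starts seated in its own slot in the shut drawer; leave it there.
- tray_long: Tray for the long bar, loose on the drawer floor beside two others, in any order; outside 172 x 76 x 20 mm, 250 g. Its slot, centred, is 160 mm long (x), 44 mm wide (y), floor 6 mm and rim 20 mm above the underside. Label: a dark line 150 mm long on a pale strip along each side of the slot. Origin: centre of underside; x along the drawer's travel, z up. Bars in adjoining slots stand 43 mm apart.
- tray_middle: Tray for the middle bar, loose on the drawer floor beside two others, in any order; outside 172 x 76 x 20 mm, 250 g. Its slot, centred, is 130 mm long (x), 44 mm wide (y), floor 6 mm and rim 20 mm above the underside. Label: a dark line 120 mm long on a pale strip along each side of the slot. Origin: centre of underside; x along the drawer's travel, z up. Bars in adjoining slots stand 43 mm apart.
- tray_short: Tray for the short bar, loose on the drawer floor beside two others, in any order; outside 172 x 76 x 20 mm, 250 g. Its slot, centred, is 100 mm long (x), 44 mm wide (y), floor 6 mm and rim 20 mm above the underside. Label: a dark line 90 mm long on a pale strip along each side of the slot. Origin: centre of underside; x along the drawer's travel, z up. Bars in adjoining slots stand 43 mm apart.
- helmet: Bystander: red plastic doll's helmet, 92 mm across, 65 mm tall, on the bench at the far left, outward of the pot. Origin: centre of its underside. Not to be disturbed.
- excavator: Bystander: orange toy excavator, about 190 mm long, 90 mm wide, 125 mm tall, on the bench at the far right. Origin: underside, between its tracks. Not to be disturbed.
- pot: Bystander: grey ceramic pot, 104 mm across (about 150 mm over its two small handles), 85 mm tall, on the bench at the far left, beside the chest. Origin: centre of its underside. Not to be disturbed.
Mind the look-alikes: they are no part of the job. Leave any orange, purple or red look-alike of the bar_long alone.

How it is judged:
On the way, in this order (a step that is already met when the one before it is completed fails the run):
1. the drawer is pulled open by more than 100 mm (value of joint drawer above 0.1 m), for 0.2 s.
2. one of the two stray bars lies flat in its own slot, let go, with the drawer open (value of joint drawer above 0.1 m and (((x of bar_long in the frame of tray_long between -0.008 and 0.008 m and y of bar_long in the frame of tray_long between -0.008 and 0.008 m and z of bar_long in the frame of tray_long between 0.003 and 0.009 m and angle between the x axis of bar_long and the x axis of tray_long, either way round below 0.2 rad and angle between bar_long's own z axis and vertical below 0.06 rad) and contact force between bar_long and the fingers below 0.05 N) or ((x of bar_short in the frame of tray_short between -0.008 and 0.008 m and y of bar_short in the frame of tray_short between -0.008 and 0.008 m and z of bar_short in the frame of tray_short between 0.003 and 0.009 m and angle between the x axis of bar_short and the x axis of tray_short, either way round below 0.2 rad and angle between bar_short's own z axis and vertical below 0.06 rad) and contact force between bar_short and the fingers below 0.05 N))), for 0.2 s.
3. both stray bars lie flat in their own slots, let go, with the drawer open (value of joint drawer above 0.1 m and x of bar_long in the frame of tray_long between -0.008 and 0.008 m and y of bar_long in the frame of tray_long between -0.008 and 0.008 m and z of bar_long in the frame of tray_long between 0.003 and 0.009 m and angle between the x axis of bar_long and the x axis of tray_long, either way round below 0.2 rad and angle between each of bar_long, bar_short's own z axis and vertical below 0.06 rad and x of bar_short in the frame of tray_short between -0.008 and 0.008 m and y of bar_short in the frame of tray_short between -0.008 and 0.008 m and z of bar_short in the frame of tray_short between 0.003 and 0.009 m and angle between the x axis of bar_short and the x axis of tray_short, either way round below 0.2 rad and contact force between each of bar_long, bar_short and the fingers below 0.05 N), for 0.2 s.
At the end, for the whole second after the job is handed in: Drawer shut to 8 mm; long, short and middle bars at rest, each flat on the floor of its own slot (centre within 8 mm of the slot's, underside 3 to 9 mm above the tray's, aligned within 0.2 rad either way round, tilt under 0.06 rad); all three trays on the drawer's floor (value of joint drawer below 0.008 m and x of bar_long in the frame of tray_long between -0.008 and 0.008 m and y of bar_long in the frame of tray_long between -0.008 and 0.008 m and z of bar_long in the frame of tray_long between 0.003 and 0.009 m and angle between the x axis of bar_long and the x axis of tray_long, either way round below 0.2 rad and angle between each of bar_long, bar_short, bar_middle's own z axis and vertical below 0.06 rad and x of bar_short in the frame of tray_short between -0.008 and 0.008 m and y of bar_short in the frame of tray_short between -0.008 and 0.008 m and z of bar_short in the frame of tray_short between 0.003 and 0.009 m and angle between the x axis of bar_short and the x axis of tray_short, either way round below 0.2 rad and x of bar_middle in the frame of tray_middle between -0.008 and 0.008 m and y of bar_middle in the frame of tray_middle between -0.008 and 0.008 m and z of bar_middle in the frame of tray_middle between 0.003 and 0.009 m and angle between the x axis of bar_middle and the x axis of tray_middle, either way round below 0.2 rad and linear speed of each of bar_long, bar_short, bar_middle below 0.02 m/s and height (world z) of each of tray_long, tray_short, tray_middle below 0.024 m); the robot touches nothing.
It fails at once if the long bar is let go in mid-air, its underside more than 75 mm above the bench (contact force between bar_long and the fingers below 0.05 N and height (world z) of bar_long above 0.075 m).
It fails at once if the short bar is let go in mid-air, its underside more than 75 mm above the bench (contact force between bar_short and the fingers below 0.05 N and height (world z) of bar_short above 0.075 m).
It fails at once if the middle bar is lifted out of its slot (z of bar_middle in the frame of tray_middle above 0.03 m).
It fails at once if a slot tray is lifted off the drawer's floor by more than 20 mm (height (world z) of any of tray_long, tray_short, tray_middle above 0.038 m).
It fails at once if a bystander toy is moved by more than 25 mm (distance of any of helmet, excavator, pot from where it was at the start of the episode above 0.025 m).
It also fails if it takes over 72 s, if anything falls off the work surface, if the arm or the gripper's body presses on something with over 40 N, if the wrist force passes 120 N, or if a joint passes its speed limit or range.

### The arm

A 7-joint arm with a two-finger parallel gripper is mounted at the origin on the work surface. World frame = base frame: x ahead of the robot, y to its left, z up, the work surface at z = 0. Lengths are in m, angles in rad, forces in N, time in s.
With the tool pointing down it reaches from about 0.4 to 0.85 m from the base axis. Payload 10.4 kg.
Tool frame: the origin (TCP) lies at the very end of the fingers, on their centre line; the grasp point (between the pads) lies 19 mm behind it (arm.grasp_offset is the distance from the TCP to the grasp point, in m); z points along the fingers, y is the line along which they close (so a half turn about z gives the same grasp; the last joint's range is limited). The gripper opens to 85 mm and grips with 20 to 120 N. Pads are 22 mm wide; open, the fingers measure 114 mm over their backs; the gripper's body (76 mm by 85 mm) begins 54 mm behind the grasp point. The pads swing forward as they close: fully open they stand 13 mm farther back than shut.
Start: joints at [-1.268, 0.332, -0.065, 1.46, 0.022, 1.35, -0.088], TCP at [0.2, 0.592, 0.231] pointing down, gripper open.
Joint ranges: [-2.6, 2.6], [-0.5, 2.12], [-1.47, 1.34], [0.16, 2.42], [-1.27, 4.41], [0.06, 2.06], [-2.6, 2.6]. Speed limits (rad/s): [2.22, 2.22, 2.79, 2.79, 3.14, 3.14, 3.14].

### API

Orientations are given as a rotation vector (axis times angle).
In Python, from bench import telemetry, imaging, arm gives the robot as it stands.
- The arm moves only by the tool carry_out, never from a script. Its argument "moves" is a list that holds one entry, the list of rows, each a list of 7 numbers: the shift along the world's x, y, z in m, then the turn, a rotation vector about the world's x, y, z in rad, then the opening, from 0 (shut) to 1 (fully open). In form: [[[tx, ty, tz, wx, wy, wz, grip], ...]]. A call has 1 to 8 rows; each row is the pose to reach, as a shift and turn from the pose commanded when the call began; what a row does not reach only later rows make up. A row lasts 1/8 s, in which the tool goes at most 62.5 mm and 10.7 degrees, less where a joint would pass 70% of its speed; a pose out of reach is approached as far as the arm can. A call with a gripper value outside its range is refused whole. The fingers move at their own pace and stop on an object; the grip force is fixed at half the most. Time passes only in rows, so rows that repeat a pose let the fingers close. It gives the time, the measured TCP pose, the force, the opening and the grip force at its end, in the units of the state.
- telemetry.observe(): the state, without advancing time (a new reading comes with each control period).
- imaging.snapshot(name): name is "side" or "top" or "wrist"; returns a dict with "img" (420x560x3 uint8, red, green, blue), "fov_y" (degrees; the focal length in pixels is half the picture's height over the tangent of half this angle, whatever the lens; pixels are square), "cx", "cy" (the principal point, pixels), "world_from_camera" (4x4, takes a point from camera to world coordinates). Camera axes: x right, y down, z forward; pixel columns grow to the right and rows downward; lengths in m; the calibration is good to about 2 mm. A picture is of the moment at which its call begins. There is no depth.
- arm.job_done(): hands the job in; it is judged then, once.
The state is a dict: "time": time; "joints": joint angles; "qvel": joint speeds; "joint_torque": joint torques, N m; "ee_pos": TCP position; "orientation": TCP orientation; "contact_force": force on the tool from outside, world axes, zero at the start; "torque": the same for the moment, N m; "grip_width": finger opening in m; "finger_force": force on a finger pad.
Only numpy, scipy, OpenCV 4.12 (cv2) and the standard library are available. Lean on these libraries where they do the work, as an engineer would, in place of code of your own. Each camera call takes 0.05 s, during which the arm holds its last target. There are 200 camera calls.

## Working session

There is one attempt and no reset: what is moved stays moved. The work goes in short steps, Python scripts to look and compute and a tool call to move; the robot and the scene stay as the last step left them, time stands still between calls to the robot, and variables do not carry over. Pictures are saved under pics/ and viewed, at most 10 in all, crops included, and the job is handed in when it is done.

Besides the shell and the picture viewer there is one more tool, called after "Request:" as name(argument=value, ...), one argument or row to a line, values as JSON. carry_out: Moves the arm, as the interface text tells. Its arguments: {"type":"object","properties":{"moves":{"type":"array","items":{"type":"array","items":{"type":"array","items":{"type":"number"}}}}},"required":["moves"]}

```bash
mkdir -p pics; cat > h.py <<'E'
import numpy as np,cv2
from bench import telemetry, imaging, arm
def snap(n,f=None):
    s=imaging.snapshot(n)
    if f: cv2.imwrite('pics/'+f,s['img'][:,:,::-1])
    return s
def ray(s,u,v,z):
    f=s['img'].shape[0]/2/np.tan(np.radians(s['fov_y'])/2)
    T=np.array(s['world_from_camera']); d=T[:3,:3]@np.array([(u-s['cx'])/f,(v-s['cy'])/f,1]); o=T[:3,3]
    return o+d*(z-o[2])/d[2]
E
python3 - <<'E'
from h import *
for n in('top','side'):
    s=snap(n,n+'0.png'); print(n,s['fov_y'],s['cx'],s['cy'],np.round(s['world_from_camera'],3).tolist())
print(telemetry.observe())
E
```

```text
top 56.61134293103111 278.42731162435626 214.31530307490996 [[0.0, -0.987, 0.164, 0.392], [-1.0, 0.005, 0.031, 0.038], [-0.031, -0.164, -0.986, 1.08], [0.0, 0.0, 0.0, 1.0]]
side 47.5163283877774 275.15410531678344 212.8788005939902 [[0.683, -0.396, 0.614, -0.248], [-0.73, -0.358, 0.582, -0.7], [-0.011, -0.846, -0.533, 0.743], [0.0, 0.0, 0.0, 1.0]]
{'time': 0.1, 'joints': array([-1.26755203,  0.33279343, -0.06468325,  1.46082307,  0.02160471,
        1.34992535, -0.08852231]), 'qvel': array([-0.00078803, -0.00104444, -0.00186816, -0.00155424, -0.00043069,
       -0.0002934 , -0.00095614]), 'joint_torque': array([ 1.63981131e-03, -6.26745057e+01,  4.92694729e-02, -3.92426562e+01,
        1.62481796e-02,  7.11640823e-03,  3.15968077e-05]), 'ee_pos': array([0.19997653, 0.5917969 , 0.23062134]), 'orientation': array([-5.09580225e-01, -3.09984961e+00,  1.95752103e-03]), 'contact_force': array([-0.74687711,  0.06993477, -0.3285543 ]), 'torque': array([-0.03003854,  0.00159653, -0.00294822]), 'finger_force': 0.0, 'grip_width': 0.08538048443918725}
```

View pics/top0.png

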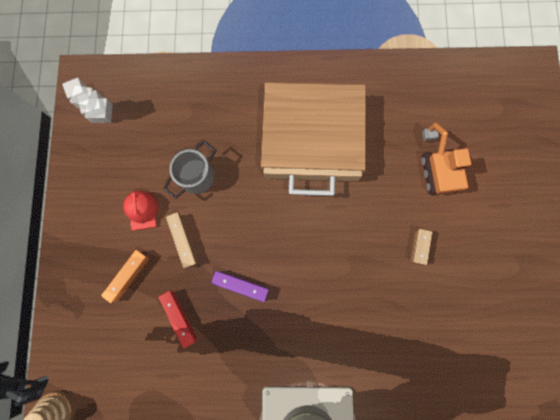

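View pics/side0.png

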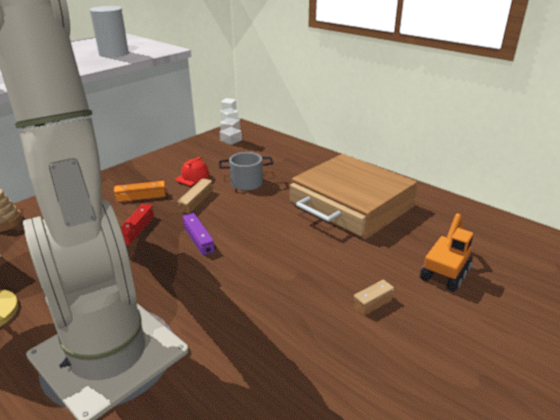

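The top view shows the long bar at (180,240), short bar at (423,247), chest front edge about (262,165)-(366,172), handle at (312,192), pot (190,170), helmet (140,208) and the excavator at (448,170). The purple, red and orange bars are look-alikes. The side view agrees.

```bash
python3 - <<'E'
from h import *
s=snap('top'); im=s['img']; hsv=cv2.cvtColor(im,cv2.COLOR_RGB2HSV)
print(im[240,180],im[250,422],im[130,310],im[300,330],im[192,312],im[175,300])
m=((hsv[...,0]<25)&(hsv[...,2]>125)&(hsv[...,1]>50)&(hsv[...,1]<150)).astype(np.uint8)
m[:70]=0;m[380:]=0
n,l,st,c=cv2.connectedComponentsWithStats(m)
for i in range(1,n):
    if st[i,4]<150: continue
    cn=cv2.findContours((l==i).astype(np.uint8),cv2.RETR_EXTERNAL,cv2.CHAIN_APPROX_NONE)[0][0]
    r=cv2.minAreaRect(cn); b=cv2.boxPoints(r); z=.084 if st[i,4]>3000 else .038
    w=np.array([ray(s,u,v,z)[:2] for u,v in b])
    e=np.diff(np.vstack([w,w[:1]]),axis=0)
    # precise: project contour to plane and refit in mm
    pw=np.array([ray(s,*p[0],z)[:2]*1000 for p in cn],np.float32); R=cv2.minAreaRect(pw)
    print(st[i],np.round(b,1).tolist(),'world',np.round(w,3).tolist(),np.linalg.norm(e,axis=1).round(3),'rect',R)
h=((hsv[...,1]<60)&(hsv[...,2]>110)).astype(np.uint8); h2=np.zeros_like(h); h2[170:205,280:345]=h[170:205,280:345]
ys,xs=np.nonzero(h2); pts=np.array([ray(s,x,y,.054)[:2] for x,y in zip(xs,ys)])
print('handle',pts.min(0),pts.max(0),np.median(pts,0),cv2.minAreaRect((pts*1000).astype(np.float32)))
cv2.imwrite('pics/crop0.png',cv2.resize(im[75:275,150:450][:,:,::-1],None,fx=2.6,fy=2.6,interpolation=2))
E
```

```text
[224 193 154] [212 181 143] [183 139 101] [120  81  60] [217 217 214] [141 112  86]
[ 85  70 123  12 714] [[85.0, 81.0], [85.0, 70.0], [207.0, 70.0], [207.0, 81.0]] world [[0.963, 0.636], [0.998, 0.639], [0.991, 0.278], [0.957, 0.277]] [0.035 0.361 0.034 0.359] rect ((977.3720092773438, 458.777587890625), (360.59356689453125, 34.542724609375), 88.98255157470703)
[280  70  77   9 331] [[280.0, 78.0], [280.0, 70.0], [356.0, 70.0], [356.0, 78.0]] world [[0.963, 0.066], [0.988, 0.066], [0.984, -0.152], [0.959, -0.151]] [0.025 0.218 0.025 0.217] rect ((973.3673095703125, -42.665382385253906), (217.68954467773438, 24.742700576782227), 88.9825439453125)
[432  70  69   6 189] [[432.0, 75.0], [432.0, 70.0], [500.0, 70.0], [500.0, 75.0]] world [[0.965, -0.366], [0.98, -0.367], [0.977, -0.557], [0.961, -0.556]] [0.015 0.19  0.015 0.19 ] rect ((970.6328735351562, -461.8620910644531), (189.61395263671875, 15.323400497436523), 88.9825439453125)
[ 260   80  116   99 9778] [[259.29998779296875, 174.8000030517578], [263.8999938964844, 75.4000015258789], [375.29998779296875, 80.5999984741211], [370.70
[... 3243 characters left out ...]
0.403, -0.115], [0.398, 0.161]] [0.278 0.031 0.277 0.032] rect ((416.1759948730469, 23.10417938232422), (31.374828338623047, 277.9078063964844), 1.1680439710617065)
[115 319  56   9 206] [[115.0, 320.6000061035156], [169.39999389648438, 316.5], [170.0, 324.3999938964844], [115.5999984741211, 328.3999938964844]] world [[0.285, 0.5], [0.295, 0.356], [0.275, 0.354], [0.265, 0.497]] [0.144 0.02  0.144 0.02 ] rect ((279.9816589355469, 427.0225524902344), (20.147872924804688, 145.14227294921875), 4.279345512390137)
handle [ 0.61434211 -0.07997492] [0.67332077 0.04438931] [ 0.62808906 -0.0174464 ] ((642.3097534179688, -18.03874969482422), (124.27143859863281, 55.956626892089844), 86.70010375976562)
```

View pics/crop0.png

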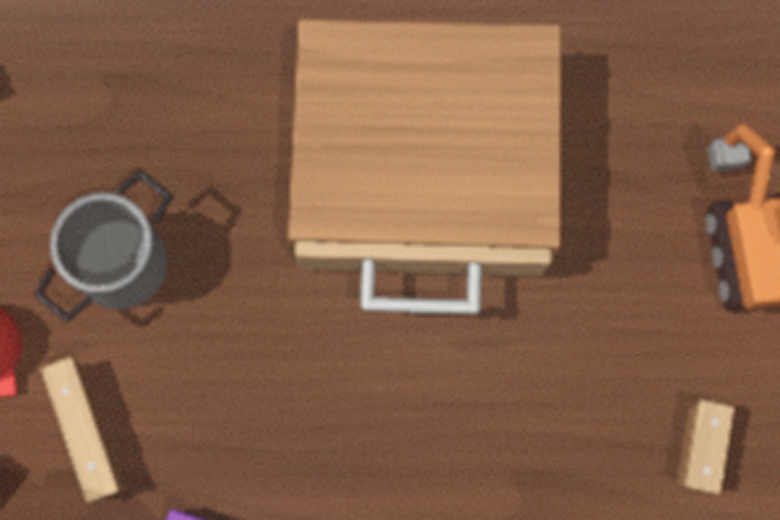

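The crop confirms clean views of the bars, the chest top corners at crop (288,238), (560,247), (560,26), (299,20), and the handle bar along (365..478, 305). The next step is tighter thresholds.

```bash
cat >> h.py <<'E'
def bars(s,z=.038,roi=None,vmin=185):
    hsv=cv2.cvtColor(s['img'],cv2.COLOR_RGB2HSV)
    m=((hsv[...,0]<25)&(hsv[...,2]>vmin)&(hsv[...,1]>40)&(hsv[...,1]<100)).astype(np.uint8)
    m=cv2.morphologyEx(m,cv2.MORPH_CLOSE,np.ones((5,5)))
    out=[]
    for c in cv2.findContours(m,cv2.RETR_EXTERNAL,cv2.CHAIN_APPROX_NONE)[0]:
        if cv2.contourArea(c)<150: continue
        u,v=c[:,0].mean(0)
        if roi and not(roi[0]<u<roi[2] and roi[1]<v<roi[3]): continue
        pw=np.array([ray(s,*p[0],z)[:2]*1000 for p in c],np.float32); b=cv2.boxPoints(cv2.minAreaRect(pw))
        e=[b[1]-b[0],b[2]-b[1]]; e=sorted(e,key=np.linalg.norm)
        out.append((np.round([u,v]),np.round(b.mean(0),1),np.round([np.linalg.norm(e[1]),np.linalg.norm(e[0])],1),round(float(np.degrees(np.arctan(e[1][1]/e[1][0]))),2)))
    return out
E
python3 - <<'E'
from h import *
s=snap('top'); im=s['img']
for o in bars(s,roi=(100,200,500,300)): print(o)
P=[np.array(ray(s,150+a/2.6,75+b/2.6,.084)) for a,b in((288,238),(560,247),(560,26),(299,20))]
P=np.array(P)[:,:2];print(P.round(4).tolist(),(P[:2].mean(0)).round(4))
for a,b in((0,1),(3,2)): d=P[b]-P[a]; print(np.linalg.norm(d),np.arctan2(d[0],-d[1]))
print((P[3]-P[0]),(P[2]-P[1]))
hsv=cv2.cvtColor(im,cv2.COLOR_RGB2HSV)
h=(hsv[...,1]<60)&(hsv[...,2]>110)
q=[]
for u in range(297,329):
    v=np.nonzero(h[184:202,u])[0]+184
    q.append(ray(s,u,v.mean(),.054)[:2])
q=np.array(q);k=np.polyfit(q[:,1],q[:,0],1);print(k,q.mean(0),q[0],q[-1])
v=188
us=np.nonzero(h[v,280:345])[0]+280;print(us.min(),us.max(),ray(s,us.min(),v,.054),ray(s,us.max(),v,.054))
s=snap('side')
for o in bars(s,roi=(150,150,420,330)): print(o)
E
```

```text
(array([422., 246.]), array([ 477.6, -310.2], dtype=float32), array([88.6, 33. ], dtype=float32), -12.44)
(array([180., 240.]), array([497.6, 337.3], dtype=float32), array([148.3,  32.6], dtype=float32), 21.21)
[[0.6862, 0.116], [0.6743, -0.1588], [0.9132, -0.1675], [0.9245, 0.1062]] [ 0.6802 -0.0214]
0.27514836223188216 -0.04327141638840888
0.2739110959501351 -0.04120125488232702
[ 0.2382951  -0.00986831] [ 0.23891516 -0.00865615]
[0.04677104 0.62339182] [ 0.62239178 -0.02138162] [0.62461651 0.02018305] [ 0.62128665 -0.06288419]
288 334 [0.63444874 0.04435635 0.054     ] [ 0.63354455 -0.07920432  0.054     ]
(array([374., 291.]), array([ 474.1, -309.2], dtype=float32), array([90.1, 31.9], dtype=float32), -12.57)
(array([327., 200.]), array([713.8,  12.6], dtype=float32), array([270.6,  19.4], dtype=float32), 87.62)
(array([194., 191.]), array([493.3, 336.9], dtype=float32), array([148.4,  31.7], dtype=float32), 21.43)
```

Request:
carry_out(
  moves=[
    [[0.422,-0.611,-0.03,0,0,-1.286,0.5],[0.422,-0.611,-0.03,0,0,-1.286,0.5],[0.422,-0.611,-0.03,0,0,-1.286,0.5],[0.422,-0.611,-0.03,0,0,-1.286,0.5],[0.422,-0.611,-0.03,0,0,-1.286,0.5],[0.422,-0.611,-0.03,0,0,-1.286,0.5],[0.422,-0.611,-0.03,0,0,-1.286,0.5],[0.422,-0.611,-0.03,0,0,-1.286,0.5]],
  ],
)

```text
time: 1.25
ee_pos: [0.4848, 0.1794, 0.2113]
orientation: [2.269, 2.173, 0.001]
contact_force: [0.5, 1.0, 0.6]
grip_width: 0.0428
finger_force: 0.0
```

Request:
carry_out(
  moves=[
    [[0.137,-0.198,-0.06,0,0,0,0.5],[0.137,-0.198,-0.06,0,0,0,0.5],[0.137,-0.198,-0.06,0,0,0,0.5],[0.137,-0.198,-0.06,0,0,0,0.5],[0.137,-0.198,-0.06,0,0,0,0.5],[0.137,-0.198,-0.06,0,0,0,0.5]],
  ],
)

```text
time: 2.0
ee_pos: [0.6208, -0.0165, 0.1509]
orientation: [-2.266, -2.175, 0.0]
contact_force: [-0.4, 0.9, 0.7]
grip_width: 0.0427
finger_force: 0.0
```

```bash
python3 - <<'E'
from h import *
o=telemetry.observe();print(o['ee_pos'],o['orientation'],o['joints'].round(2))
s=snap('wrist','w1.png');print(np.round(s['world_from_camera'],3))
E
```

```text
[ 0.62077856 -0.01654709  0.15086581] [-2.26621799e+00 -2.17485157e+00  3.76086117e-04] [-0.46  0.41  0.53  1.6  -0.22  1.19  0.07]
[[ 0.999 -0.04  -0.013  0.624]
 [-0.042 -0.958 -0.284  0.056]
 [-0.001  0.284 -0.959  0.295]
 [ 0.     0.     0.     1.   ]]
```

View pics/w1.png

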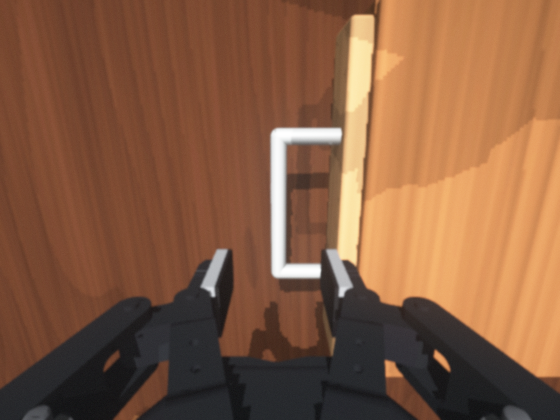

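The wrist view shows the handle bar running vertically at u≈278, v 135–272, centred between the fingers (tips at u≈222 and 335), with the drawer face at u≈345. I will narrow the fingers and descend.

Request:
carry_out(
  moves=[
    [[0.001,-0.002,-0.03,0,0,0,0.4],[0.001,-0.002,-0.075,0,0,0,0.4],[0.001,-0.002,-0.105,0,0,0,0.4],[0.001,-0.002,-0.121,0,0,0,0.4],[0.001,-0.002,-0.121,0,0,0,0.0],[0.001,-0.002,-0.121,0,0,0,0.0],[0.001,-0.002,-0.121,0,0,0,0.0]],
  ],
)

```text
time: 2.92
ee_pos: [0.6222, -0.0182, 0.031]
orientation: [-2.266, -2.176, -0.002]
contact_force: [-1.7, 3.4, -1.3]
grip_width: 0.0102
finger_force: 58.6
```

Request:
carry_out(
  moves=[
    [[-0.015,0.001,0,0,0,0,0],[-0.04,0.002,0,0,0,0,0],[-0.07,0.003,0,0,0,0,0],[-0.1,0.004,0,0,0,0,0],[-0.13,0.0055,0,0,0,0,0],[-0.16,0.007,0,0,0,0,0],[-0.18,0.0075,0,0,0,0,0],[-0.18,0.0075,0,0,0,0,0]],
  ],
)

```text
time: 3.92
ee_pos: [0.4411, -0.0109, 0.0308]
orientation: [-2.266, -2.175, -0.002]
contact_force: [-1.6, 2.3, -3.7]
grip_width: 0.01
finger_force: 60.6
```

Request:
carry_out(
  moves=[
    [[0,0,0,0,0,0,0.4],[0,0,0,0,0,0,0.4],[0,0,0.04,0,0,0,0.4],[0,0,0.1,0,0,0,0.4],[0.0,0.05,0.16,0,0,0.18,0.6],[0.0,0.1,0.2,0,0,0.36,0.8],[0.02,0.15,0.2,0,0,0.54,0.8],[0.03,0.2,0.2,0,0,0.72,0.8]],
  ],
)

```text
time: 4.92
ee_pos: [0.4735, 0.1908, 0.2318]
orientation: [1.346, 2.836, 0.005]
contact_force: [0.6, -0.5, -0.1]
grip_width: 0.068
finger_force: 0.0
```

```bash
python3 - <<'E'
from h import *
s=snap('top'); cv2.imwrite('pics/t2.png',cv2.resize(s['img'][110:310,160:430][:,:,::-1],None,fx=2.9,fy=2.9,interpolation=2))
o=telemetry.observe();print(o['ee_pos'],o['orientation'],o['joints'].round(2))
E
```

```text
[0.47249342 0.19859748 0.2305095 ] [1.32202485 2.84953716 0.00536238] [-0.83  0.07  0.37  1.78 -0.03  1.29  0.24]
```

View pics/t2.png

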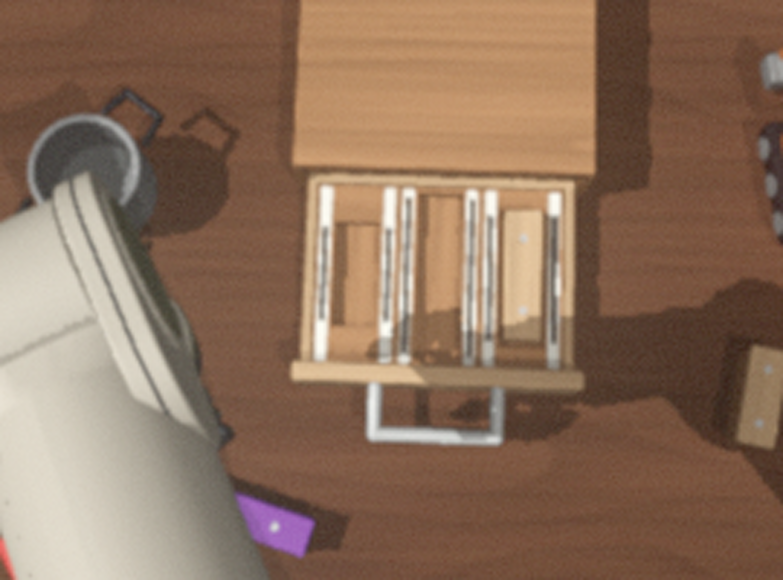

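The drawer is open. The left tray (crop u≈320–390) has the short slot, the middle tray (u≈404–472) has the long slot with the longest dark lines, and the right tray holds the middle bar. I will measure the tray strips next.

```bash
python3 - <<'E'
from h import *
s=snap('top'); im=s['img']; g=cv2.cvtColor(im,cv2.COLOR_RGB2HSV)
m=((g[...,1]<45)&(g[...,2]>95)).astype(np.uint8); r=np.zeros_like(m); r[172:236,262:358]=m[172:236,262:358]
r=cv2.morphologyEx(r,cv2.MORPH_CLOSE,np.ones((9,1)))
n,l,st,c=cv2.connectedComponentsWithStats(r)
for i in range(1,n):
    if st[i,4]<60: continue
    ys,xs=np.nonzero(l==i); p=np.array([ray(s,x,y,.038)[:2]*1000 for x,y in zip(xs,ys)],np.float32)
    R=cv2.minAreaRect(p);print(st[i],np.round(cv2.boxPoints(R).mean(0),1),np.round(R[1],1),round(R[2],2))
E
```

```text
[268 174   7  61 247] [594.9  91. ] [ 11.8 166.7] 87.78
[291 175   6  60 231] [593.2  30.1] [ 11.2 163.6] 88.17
[297 175   6  61 220] [591.8  13.8] [ 11.2 166.2] 87.75
[319 175   6  61 227] [591.3 -46.2] [ 11.3 165.9] 87.7
[326 176   6  60 227] [589.9 -64.1] [ 11.9 163. ] 87.2
[349 176   5  60 209] [ 589.4 -125.8] [ 10.9 162.6] 88.31
```

Request:
carry_out(
  moves=[
    [[0.024,0.138,-0.03,0,0,0.18,0.8],[0.024,0.138,-0.06,0,0,0.36,0.8],[0.024,0.138,-0.08,0,0,0.54,0.8],[0.024,0.138,-0.08,0,0,0.72,0.8],[0.024,0.138,-0.08,0,0,0.9,0.8],[0.024,0.138,-0.08,0,0,1.08,0.8],[0.024,0.138,-0.08,0,0,1.25,0.8],[0.024,0.138,-0.08,0,0,1.25,0.8]],
  ],
)

```text
time: 6.02
ee_pos: [0.4966, 0.3261, 0.1501]
orientation: [-0.556, 3.092, -0.0]
contact_force: [0.2, -0.5, -0.9]
grip_width: 0.0687
finger_force: 0.0
```

```bash
python3 - <<'E'
from h import *
o=telemetry.observe();print(o['ee_pos'],o['orientation'],o['joints'].round(2))
s=snap('wrist','w2.png')
for b in bars(s,vmin=150): print(b)
E
```

```text
[0.49657812 0.32613848 0.15007358] [-5.56232518e-01  3.09183899e+00 -1.73123442e-04] [-0.79  0.32  0.16  1.66 -0.06  1.17  1.31]
(array([291., 200.]), array([497.9, 339.7], dtype=float32), array([148.3,  32.4], dtype=float32), 21.18)
```

View pics/w2.png

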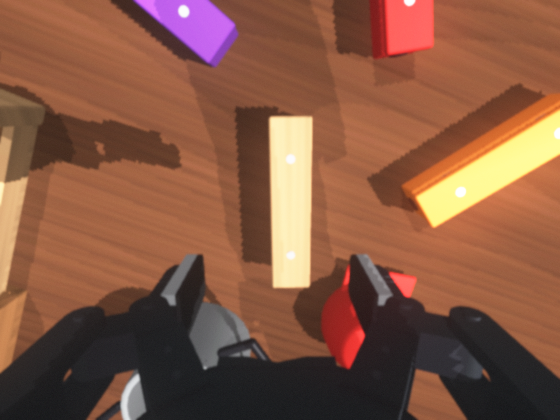

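The wrist view shows the long bar at (291,200) between the finger columns (left tip u≈190, right tip u≈370), the helmet brim at (380,280) and pot handle at (240,350), both clear of the descent. I will descend and grip.

Request:
carry_out(
  moves=[
    [[0.001,0.0125,-0.03,0,0,0.014,0.65],[0.001,0.0125,-0.08,0,0,0.014,0.65],[0.001,0.0125,-0.12,0,0,0.014,0.65],[0.001,0.0125,-0.137,0,0,0.014,0.65],[0.001,0.0125,-0.137,0,0,0.014,0.0],[0.001,0.0125,-0.137,0,0,0.014,0.0],[0.001,0.0125,-0.137,0,0,0.014,0.0],[0.001,0.0125,-0.137,0,0,0.014,0.0]],
  ],
)

```text
time: 7.08
ee_pos: [0.4973, 0.3394, 0.0139]
orientation: [-0.581, 3.086, 0.001]
contact_force: [-0.0, -0.4, -1.1]
grip_width: 0.0329
finger_force: 61.6
```

Request:
carry_out(
  moves=[
    [[0,0,0.03,0,0,0,0],[0,0,0.08,0,0,0,0],[0.0,-0.03,0.11,0,0,-0.05,0],[0.02,-0.085,0.11,0,0,-0.15,0],[0.035,-0.14,0.11,0,0,-0.25,0],[0.05,-0.195,0.11,0,0,-0.35,0],[0.066,-0.25,0.11,0,0,-0.412,0],[0.08,-0.3,0.11,0,0,-0.412,0]],
  ],
)

```text
time: 8.07
ee_pos: [0.5774, 0.037, 0.1237]
orientation: [0.065, 3.14, 0.001]
contact_force: [0.9, 0.2, -2.6]
grip_width: 0.033
finger_force: 61.8
```

Request:
carry_out(
  moves=[
    [[0.012,-0.046,0,0,0,0,0],[0.014,-0.056,0,0,0,0,0],[0.014,-0.056,0,0,0,0,0],[0.014,-0.056,0,0,0,0,0]],
  ],
)

```text
time: 8.57
ee_pos: [0.5908, -0.0149, 0.1232]
orientation: [-0.059, -3.141, -0.002]
contact_force: [-0.7, 0.6, -1.7]
grip_width: 0.0332
finger_force: 61.7
```

```bash
python3 - <<'E'
from h import *
o=telemetry.observe();print(o['ee_pos'],o['orientation'],o['joints'].round(2),o['grip_width'])
s=snap('wrist','w3.png'); print(s['cx'],s['cy'])
z=o['ee_pos'][2]-.014
for b in bars(s,z=z+.038,vmin=130): print(b)
E
```

```text
[ 0.59080768 -0.01490935  0.1231627 ] [-5.90064337e-02 -3.14086571e+00 -1.62490472e-03] [-0.37  0.35  0.39  1.7  -0.15  1.11  1.6 ] 0.03316927224401645
276.35784813982195 205.99040821152164
(array([276., 196.]), array([550.2, -13.2], dtype=float32), array([8.2, 8.1], dtype=float32), 87.76)
(array([231., 216.]), array([558.1, -31.6], dtype=float32), array([26.8,  2.4], dtype=float32), -2.2)
(array([322., 170.]), array([544.1,   3.9], dtype=float32), array([62. ,  5.8], dtype=float32), 0.44)
(array([229., 120.]), array([524.1, -28.7], dtype=float32), array([24.5,  5.8], dtype=float32), -4.9)
```

View pics/w3.png

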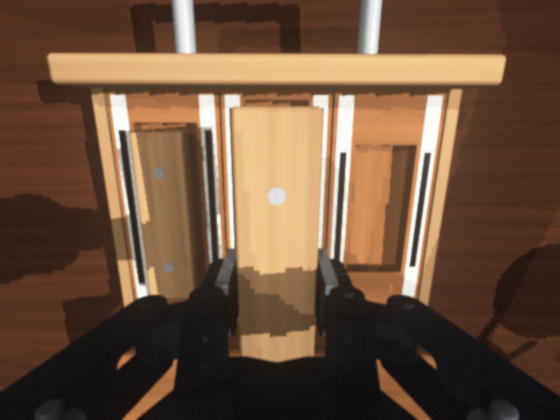

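The wrist view shows the held bar over the middle tray, its near end at v≈107 (u 232–323), with the middle bar at left and the empty short slot at right. I will check the offset along the slot.

```bash
python3 - <<'E'
from h import *
s=snap('wrist'); g=cv2.cvtColor(s['img'],cv2.COLOR_RGB2GRAY).astype(int)
print(g[92:116,276].tolist()); print(g[130,220:240].tolist(),g[130,315:335].tolist())
for u,v in((232,107),(276,107),(323,107)): print('bar',ray(s,u,v,.1474).round(4))
for v in (93,): print('tray front strips',[ray(s,u,v+2,.038).round(4)[:2].tolist() for u in(119,207,233,319,346,435)])
t=snap('top')
print([b for b in bars(t,z=.147,roi=(250,150,380,260),vmin=170)])
E
```

```text
[78, 88, 103, 110, 115, 118, 116, 104, 86, 77, 79, 93, 111, 124, 140, 159, 177, 183, 190, 194, 196, 198, 197, 197]
[112, 107, 131, 150, 167, 203, 240, 250, 248, 227, 157, 120, 137, 162, 179, 193, 198, 199, 200, 200] [187, 188, 189, 189, 189, 186, 183, 193, 231, 250, 251, 244, 207, 166, 153, 136, 108, 107, 136, 157]
bar [ 0.5164 -0.028   0.1474]
bar [ 0.517  -0.0122  0.1474]
bar [0.5177 0.0048 0.1474]
tray front strips [[0.5037, -0.1186], [0.506, -0.0587], [0.5067, -0.041], [0.509, 0.0176], [0.5097, 0.036], [0.512, 0.0967]]
[(array([282., 193.]), array([632.7,  66.3], dtype=float32), array([300.6,  72.5], dtype=float32), -3.69)]
```

Request:
carry_out(
  moves=[
    [[-0.001,-0.0005,-0.03,0,0,0,0],[-0.001,-0.0005,-0.055,0,0,0,0],[-0.001,-0.0005,-0.07,0,0,0,0],[-0.001,-0.0005,-0.08,0,0,0,0],[-0.001,-0.0005,-0.083,0,0,0,0],[-0.001,-0.0005,-0.0845,0,0,0,0],[-0.001,-0.0005,-0.0845,0,0,0,0]],
  ],
)

```text
time: 9.6
ee_pos: [0.5903, -0.0174, 0.0391]
orientation: [0.063, 3.14, 0.0]
contact_force: [-0.2, 0.2, -2.4]
grip_width: 0.033
finger_force: 61.8
```

Request:
carry_out(
  moves=[
    [[0,0.001,-0.001,0,0,0,0.0],[0,0.001,-0.001,0,0,0,0.55],[0,0.001,-0.001,0,0,0,0.55],[0,0.001,-0.001,0,0,0,0.55],[0,0.001,0.03,0,0,0,0.55],[0,0.001,0.08,0,0,0,0.55],[0,-0.03,0.12,0,0,-0.05,0.6],[-0.04,-0.08,0.13,0,0,-0.18,0.65]],
  ],
)

```text
time: 10.6
ee_pos: [0.5539, -0.0954, 0.1713]
orientation: [0.344, 3.117, 0.001]
contact_force: [-0.6, -1.1, -0.1]
grip_width: 0.0557
finger_force: 0.0
```

Request:
carry_out(
  moves=[
    [[-0.018,-0.06,-0.01,0,0,0,0.7],[-0.036,-0.12,-0.02,0,0,0,0.7],[-0.054,-0.18,-0.02,0,0,0,0.7],[-0.072,-0.214,-0.02,0,0,0,0.7],[-0.072,-0.214,-0.02,0,0,0,0.7],[-0.072,-0.214,-0.02,0,0,0,0.7]],
  ],
)

```text
time: 11.35
ee_pos: [0.4798, -0.309, 0.1483]
orientation: [0.344, 3.123, 0.001]
contact_force: [-0.5, 0.6, -0.2]
grip_width: 0.0598
finger_force: 0.0
```

```bash
python3 - <<'E'
from h import *
o=telemetry.observe();print(o['ee_pos'],o['orientation'],o['joints'].round(2))
s=snap('wrist')
for b in bars(s,vmin=150): print(b)
t=snap('top')
for b in bars(t,z=.062,roi=(250,150,370,260),vmin=170): print('top',b)
a=t['img'][140:260,240:380]; cv2.imwrite('pics/p4.png',np.vstack([cv2.resize(a,(420,360)),cv2.resize(s['img'],(420,240))])[:,:,::-1])
E
```

```text
[ 0.47976131 -0.30897201  0.14826574] [3.43965146e-01 3.12255928e+00 9.97768255e-04] [-0.01  0.3   0.6   1.74 -0.18  1.15  1.99]
(array([541., 350.]), array([681.2, -92.6], dtype=float32), array([36.1,  6.6], dtype=float32), 87.89)
(array([554., 276.]), array([606.4, -83.3], dtype=float32), array([133.1,  13. ], dtype=float32), 1.62)
(array([496., 264.]), array([ 579.8, -132.4], dtype=float32), array([151.5,  12.6], dtype=float32), -1.87)
top (array([311., 208.]), array([583.6, -17.4], dtype=float32), array([258.7, 193. ], dtype=float32), 87.3)
```

View pics/p4.png

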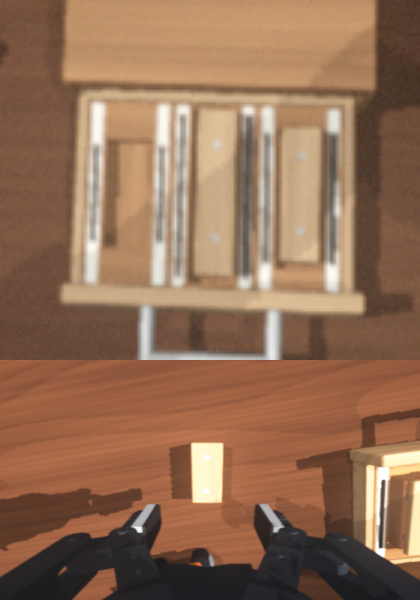

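The long bar lies in the middle slot (composite (213,190)), parallel to the middle bar. The short bar is centred in the wrist view at about (276,196). I will measure it with a looser mask.

```bash
python3 - <<'E'
from h import *
s=snap('wrist'); g=s['img']; m=(g.min(2)>140).astype(np.uint8); m[:,:200]=0;m[:,350:]=0;m[260:]=0
c=max(cv2.findContours(m,0,1)[0],key=cv2.contourArea)
p=np.array([ray(s,*q[0],.038)[:2]*1000 for q in c],np.float32);R=cv2.minAreaRect(p);print(R,cv2.boundingRect(c))
E
```

```text
((477.7962646484375, -308.6759033203125), (33.369659423828125, 89.36558532714844), 77.28160858154297) (254, 145, 43, 105)
```

Request:
carry_out(
  moves=[
    [[-0.002,-0.0005,-0.03,0,0,0,0.65],[-0.002,-0.0005,-0.08,0,0,0,0.65],[-0.002,-0.0005,-0.12,0,0,0,0.65],[-0.002,-0.0005,-0.135,0,0,0,0.65],[-0.002,-0.0005,-0.135,0,0,0,0.0],[-0.002,-0.0005,-0.135,0,0,0,0.0],[-0.002,-0.0005,-0.135,0,0,0,0.0],[-0.002,-0.0005,-0.135,0,0,0,0.0]],
  ],
)

```text
time: 12.5
ee_pos: [0.478, -0.3103, 0.0142]
orientation: [0.344, 3.121, -0.0]
contact_force: [-0.7, -0.1, 3.6]
grip_width: 0.0329
finger_force: 60.9
```

Request:
carry_out(
  moves=[
    [[0,0,0.03,0,0,0,0],[0,0,0.08,0,0,0,0],[0.01,0.03,0.11,0,0,0.03,0],[0.026,0.085,0.11,0,0,0.08,0],[0.043,0.14,0.11,0,0,0.13,0],[0.06,0.195,0.11,0,0,0.18,0],[0.078,0.25,0.11,0,0,0.18,0],[0.095,0.305,0.11,0,0,0.18,0]],
  ],
)

```text
time: 13.5
ee_pos: [0.5728, -0.0034, 0.1238]
orientation: [0.063, 3.14, 0.001]
contact_force: [1.5, -0.8, -0.8]
grip_width: 0.033
finger_force: 60.5
```

Request:
carry_out(
  moves=[
    [[0.015,0.045,0,0,0,0,0],[0.02,0.066,0,0,0,0,0],[0.02,0.066,0,0,0,0,0],[0.02,0.066,0,0,0,0,0]],
  ],
)

```text
time: 14.0
ee_pos: [0.5922, 0.0587, 0.1234]
orientation: [-0.066, -3.141, 0.001]
contact_force: [0.1, -1.5, -1.1]
grip_width: 0.0333
finger_force: 60.5
```

```bash
python3 - <<'E'
from h import *
o=telemetry.observe();print(o['ee_pos'],o['orientation'],o['joints'].round(2),o['grip_width'])
s=snap('wrist','w5.png')
g=cv2.cvtColor(s['img'],cv2.COLOR_RGB2GRAY).astype(int);print(g[90:190:2,276].tolist());print(g[170,190:350:2].tolist())
E
```

```text
[0.59216618 0.05874018 0.12341382] [-6.59178018e-02 -3.14083193e+00  1.26402178e-03] [-0.49  0.36  0.38  1.69 -0.15  1.12  1.47] 0.03332113735726672
[87, 88, 90, 103, 141, 150, 148, 149, 149, 151, 152, 167, 177, 178, 183, 183, 185, 184, 187, 189, 192, 191, 189, 187, 188, 187, 183, 179, 172, 162, 162, 174, 184, 184, 184, 184, 183, 183, 183, 184, 183, 165, 109, 97, 96, 94, 108, 145, 193, 211]
[89, 80, 77, 78, 78, 83, 91, 93, 111, 152, 205, 147, 73, 71, 155, 254, 253, 196, 166, 125, 177, 224, 254, 246, 98, 79, 140, 254, 254, 204, 169, 146, 163, 167, 169, 180, 181, 183, 183, 183, 187, 187, 186, 183, 183, 182, 180, 181, 183, 183, 179, 174, 153, 114, 113, 116, 116, 119, 119, 119, 109, 162, 197, 250, 255, 205, 84, 89, 230, 255, 244, 182, 140, 182, 220, 222, 221, 221, 205, 123]
```

View pics/w5.png

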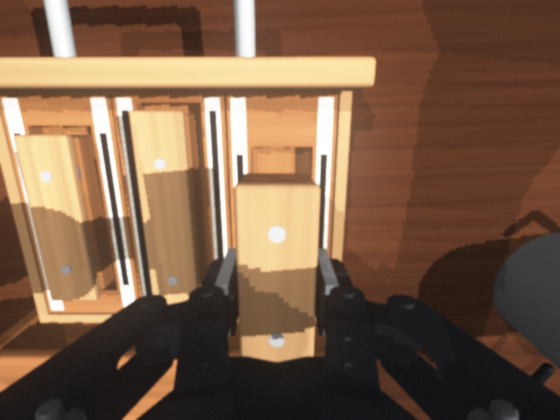

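The short bar is over the short slot: its top-face near edge is at v≈184 (u 237–320) and the tray strips are at u≈238 and 325.

```bash
python3 - <<'E'
from h import *
s=snap('wrist')
for v in(176,185): print('bar',v,[ray(s,u,v,.147).round(4)[:2].tolist() for u in(237,278,319)])
print('strip ends',[ray(s,u,97,.038).round(4)[:2].tolist() for u in(238,326)],'line starts',[ray(s,u,v,.038).round(4)[:2].tolist() for u,v in((240,156),(323,156))],'slot',ray(s,278,148,.038).round(4))
E
```

```text
bar 176 [[0.5431, 0.0456], [0.5438, 0.0614], [0.5445, 0.0772]]
bar 185 [[0.5466, 0.0454], [0.5473, 0.0612], [0.548, 0.0771]]
strip ends [[0.5094, 0.036], [0.512, 0.0961]] line starts [[0.5496, 0.0343], [0.5522, 0.094]] slot [0.5451 0.0619 0.038 ]
```

Request:
carry_out(
  moves=[
    [[0.002,0.003,-0.03,0,0,0,0],[0.002,0.003,-0.055,0,0,0,0],[0.002,0.003,-0.06,0,0,0,0],[0.002,0.003,-0.06,0,0,0,0],[0.002,0.003,-0.06,0,0,0,0]],
  ],
)

```text
time: 14.72
ee_pos: [0.5951, 0.0636, 0.0645]
orientation: [0.063, 3.139, 0.001]
contact_force: [-0.5, -0.1, -0.9]
grip_width: 0.0327
finger_force: 60.4
```

Request:
carry_out(
  moves=[
    [[-0.001,-0.0018,-0.008,0,0,0,0],[-0.001,-0.0018,-0.018,0,0,0,0],[-0.001,-0.0018,-0.024,0,0,0,0],[-0.001,-0.0018,-0.026,0,0,0,0],[-0.001,-0.0018,-0.0265,0,0,0,0],[-0.001,-0.0018,-0.0265,0,0,0,0]],
  ],
)

```text
time: 15.48
ee_pos: [0.5947, 0.0619, 0.0381]
orientation: [0.063, 3.138, 0.001]
contact_force: [-1.0, -0.3, 10.1]
grip_width: 0.0329
finger_force: 62.0
```

Request:
carry_out(
  moves=[
    [[0,0,0.0005,0,0,0,0.55],[0,0,0.0005,0,0,0,0.55],[0,0,0.0005,0,0,0,0.55],[0,0,0.03,0,0,0,0.55],[0,0,0.08,0,0,0,0.55],[-0.03,-0.01,0.12,0,0,-0.17,0.5],[-0.08,-0.02,0.12,0,0,-0.35,0.4],[-0.12,-0.03,0.12,0,0,-0.53,0.4]],
  ],
)

```text
time: 16.48
ee_pos: [0.4719, 0.0318, 0.1569]
orientation: [0.892, 3.012, 0.001]
contact_force: [-0.5, 0.6, 0.5]
grip_width: 0.0341
finger_force: 0.0
```

Request:
carry_out(
  moves=[
    [[-0.03,-0.04,0,0,0,-0.18,0.4],[-0.034,-0.043,0,0,0,-0.36,0.4],[-0.034,-0.043,0,0,0,-0.54,0.4],[-0.034,-0.043,0,0,0,-0.72,0.4],[-0.034,-0.043,0,0,0,-0.9,0.4],[-0.034,-0.043,0,0,0,-1.04,0.4],[-0.034,-0.043,0,0,0,-1.04,0.4],[-0.034,-0.043,0,0,0,-1.04,0.4]],
  ],
)

```text
time: 17.48
ee_pos: [0.4393, -0.011, 0.1568]
orientation: [-2.261, -2.181, -0.0]
contact_force: [1.1, -1.2, 0.4]
grip_width: 0.0341
finger_force: 0.0
```

```bash
python3 - <<'E'
from h import *
o=telemetry.observe();print(o['ee_pos'],o['orientation'],o['joints'].round(2),o['contact_force'])
s=snap('wrist');t=snap('top');d=snap('side')
f=lambda a:cv2.resize(a,(390,290),interpolation=2)
cv2.imwrite('pics/p6.png',np.vstack([np.hstack([f(s['img']),f(t['img'][140:260,240:400])]),np.hstack([f(d['img'][130:280,230:430]),f(t['img'])])])[:,:,::-1])
E
```

```text
[ 0.43930983 -0.01096225  0.15675972] [-2.26088361e+00 -2.18125921e+00 -8.13182618e-05] [-0.56 -0.04  0.47  2.04  0.02  1.14 -0.13] [ 1.06200429 -1.16498755  0.35775271]
```

View pics/p6.png

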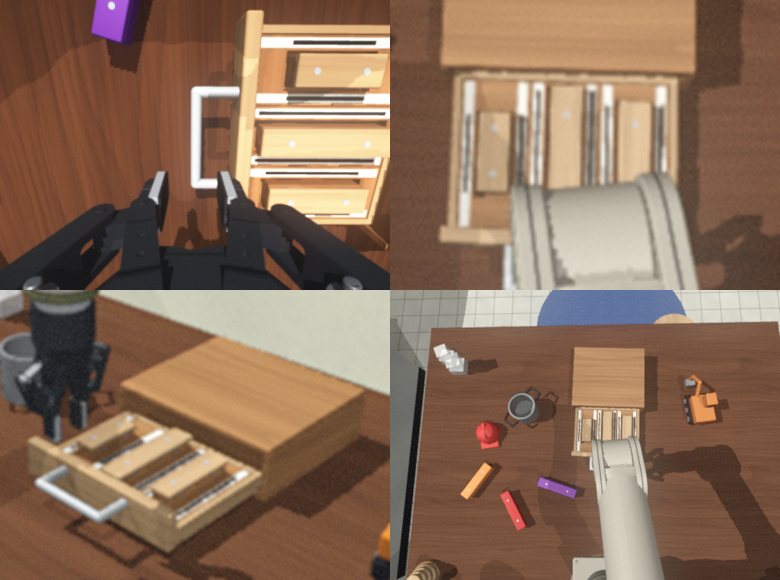

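All three bars lie flat in their slots and the bystanders are where they were. The handle (wrist composite u≈197) sits between the fingers, so I will regrip it.

Request:
carry_out(
  moves=[
    [[0.002,0,-0.04,0,0,0,0.4],[0.002,0,-0.09,0,0,0,0.4],[0.002,0,-0.118,0,0,0,0.4],[0.002,0,-0.126,0,0,0,0.4],[0.002,0,-0.126,0,0,0,0.0],[0.002,0,-0.126,0,0,0,0.0],[0.002,0,-0.126,0,0,0,0.0]],
  ],
)

```text
time: 18.5
ee_pos: [0.4422, -0.0109, 0.0318]
orientation: [2.263, 2.177, 0.003]
contact_force: [0.5, -0.7, 2.6]
grip_width: 0.0101
finger_force: 58.7
```

Request:
carry_out(
  moves=[
    [[0.01,-0.0005,0,0,0,0,0],[0.03,-0.0015,0,0,0,0,0],[0.053,-0.002,0,0,0,0,0],[0.076,-0.003,0,0,0,0,0],[0.099,-0.004,0,0,0,0,0],[0.122,-0.005,0,0,0,0,0],[0.145,-0.006,0,0,0,0,0],[0.16,-0.0065,0,0,0,0,0]],
  ],
)

```text
time: 19.5
ee_pos: [0.6028, -0.0174, 0.0318]
orientation: [2.264, 2.177, 0.002]
contact_force: [-3.0, -0.4, 6.9]
grip_width: 0.0099
finger_force: 60.0
```

Request:
carry_out(
  moves=[
    [[0.008,-0.0003,0,0,0,0,0],[0.014,-0.0006,0,0,0,0,0],[0.018,-0.0008,0,0,0,0,0],[0.0205,-0.001,0,0,0,0,0],[0.0205,-0.001,0,0,0,0,0]],
  ],
)

```text
time: 20.12
ee_pos: [0.6222, -0.0182, 0.0318]
orientation: [2.264, 2.178, 0.002]
contact_force: [-2.4, -0.7, 6.7]
grip_width: 0.01
finger_force: 60.2
```

Now a small extra push until it meets the stop.

Request:
carry_out(
  moves=[
    [[0.002,0,0,0,0,0,0],[0.003,0,0,0,0,0,0],[0.003,0,0,0,0,0,0]],
  ],
)

```text
time: 20.5
ee_pos: [0.6222, -0.0182, 0.0318]
orientation: [-2.261, -2.174, 0.005]
contact_force: [-18.0, 1.7, 20.6]
grip_width: 0.0104
finger_force: 61.7
```

Fully shut: the handle stopped against 18 N. I will release and retreat.

Request:
carry_out(
  moves=[
    [[-0.002,0,0,0,0,0,0],[-0.002,0,0,0,0,0,0.4],[-0.002,0,0,0,0,0,0.4],[-0.002,0,0,0,0,0,0.4],[-0.002,0,0.04,0,0,0,0.4],[-0.002,0,0.1,0,0,0,0.4],[-0.04,0,0.16,0,0,0,0.4],[-0.1,0,0.18,0,0,0,0.4]],
  ],
)

```text
time: 21.5
ee_pos: [0.5329, -0.0187, 0.2107]
orientation: [2.262, 2.175, 0.005]
contact_force: [0.9, 1.3, 2.5]
grip_width: 0.034
finger_force: 0.0
```

Request:
carry_out(
  moves=[
    [[-0.06,0.05,0,0,0,0,0.4],[-0.1,0.1,0,0,0,0,0.4],[-0.1,0.15,0,0,0,0,0.4],[-0.1,0.15,0,0,0,0,0.4],[-0.1,0.15,0,0,0,0,0.4]],
  ],
)

```text
time: 22.12
ee_pos: [0.432, 0.1312, 0.2079]
orientation: [2.264, 2.178, -0.0]
contact_force: [0.1, -0.7, -0.6]
grip_width: 0.034
finger_force: 0.0
```

```bash
python3 - <<'E'
from h import *
s=snap('top'); h=cv2.cvtColor(s['img'],cv2.COLOR_RGB2HSV); h=(h[...,1]<60)&(h[...,2]>110)
q=[]
for u in range(297,329):
    v=np.nonzero(h[184:202,u])[0]+184
    if len(v): q.append(ray(s,u,v.mean(),.054)[:2])
q=np.array(q);print(len(q),q.mean(0)); o=telemetry.observe();print(o['ee_pos'],o['time'],o['contact_force'])
if len(q)>25 and abs(q.mean(0)[0]-.6224)<.004: print(arm.job_done())
E
```

```text
32 [ 0.62243477 -0.0213821 ]
[0.43220939 0.13050305 0.20783909] 22.175 [-1.14696702 -1.07899366  0.49983523]
the job is handed in; nothing more can be done
None
```

The job is handed in at 22 s of the 72 s limit: the long and short bars are in their own slots, the drawer is shut with the handle measured back at its starting position, and the bystanders looked undisturbed in the last overview before closing; no verdict was returned.

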